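# Hold the seal cartridge in the titrator dock

## Task

Take the new blue cartridge out of the grey tray, stand it on the ledge of the white titrator dock, between the two rails with its wide flange towards the black sprung seal plate, and push it squarely against that plate until the red pointer stands in the green zone. Be the third hand while a colleague fits the clamps that will keep it there: keep that push steady for three seconds and finish the program still holding and pushing, with the pointer in the green and nothing let go. Never drive the seal plate to the end of its travel, and leave the orange spent cartridge and everything else on the bench where it stands.

Things in the scene. Friction and masses are not known exactly. Their poses are not given: they have to be found in the camera images.
- cartridge: The new cartridge: blue block 70 x 36 x 56 mm (its x, y, z) with a white flange on its +x end, 8 mm thick, 60 mm wide, 44 mm tall. Origin on the underside: the flange's flat front face is 39 mm from it along +x, the block's rear end 39 mm along -x; the bare sides run from x = -39 to +31 mm. z up. 0.2 to 0.33 kg. Starts standing on the tray floor.
- flange (a point): Middle of the foot of the new cartridge's flange face, on its underside plane, 39 mm along +x from its origin; axes as the cartridge's.
- spent: The spent cartridge, same shape and origin as the new one but orange with a grey flange, standing in the same tray; leave it. The two may be in either place, about 120 mm apart.
- tray: Fixed grey tray, 170 x 250 mm (its x, y), walls 22 mm tall and 5 mm thick, floor 5 mm thick; origin at the centre of its underside on the bench.
- dock: Fixed off-white titrator dock; push along its +x. Origin on the bench under the middle of the seal plate's face at rest. Grey clamp lugs with brass studs stand at y = +-55 mm (studs forward to x = 28 mm, 56 mm above the bench). Behind x = 50 mm: spring housing 130 mm wide, 68 mm high, and a glass cell at x = 115, y = 90 mm, 118 mm high.
- ledge (a point): On the top of the dock's flat ledge, 20 mm above the bench, under the seal face at rest; axes as the dock's. The ledge is 100 mm wide and reaches 110 mm from here along -x. Two aluminium rails on it, 12 mm tall, 8 mm thick, from x = -105 to -5 mm, leave a channel 68 mm wide centred on y = 0.
- seal_face (a point): Middle of the seal plate's face that looks to the dock's -x, 23 mm above the ledge; it moves with the plate. The plate is 44 mm wide and 38 mm tall (4 to 42 mm above the ledge). Axes as the dock's.
- seal (a joint): Travel of the sprung seal plate in m along the dock's +x: 0 at rest, 0.025 at its hard end. The spring gives 0.6 N per mm, no preload. A red pointer bar on the plate runs over a scale on the housing top: over the green zone from 8 to 16 mm of travel (4.8 to 9.6 N), over the black end zone from 24 mm.
- reagent: Bystander: amber bottle, 68 mm across, 170 mm tall; origin under its centre.
- beaker: Bystander: glass beaker, 72 mm across, 85 mm tall; origin under its centre.
- flask: Bystander: glass conical flask, 72 mm across, 115 mm tall; origin under its centre.
- dish: Bystander: shallow white dish, 84 mm across, 16 mm tall; origin under its centre.
- jar: Bystander: white jar with red lid, 60 mm across, 75 mm tall; origin under its centre.
- screwdriver: Bystander: screwdriver, 170 mm long along its x, lying on the bench between robot and task area.
There are look-alikes about, which are no part of the job. Of the things that look like the cartridge, the larger one is meant.

How it is judged:
By the outcome, as a careful person would: the job done as asked, in the order asked, and still so for the second after the job is handed in, while the arm keeps its last pose, push and grip.
It also fails if it takes over 45 s, if anything falls off the work surface, if the arm or the gripper's body presses on something with over 40 N, if the wrist force passes 120 N, or if a joint passes its speed limit or range.

## Robot

A 6-joint arm with a two-finger parallel gripper is mounted at the origin on the work surface. World frame = base frame: x ahead of the robot, y to its left, z up, the work surface at z = 0. Lengths are in mm, angles in rad, forces in N, time in s.
With the tool pointing down it reaches from about 300 to 750 mm from the base axis. Payload 8.5 kg.
Tool frame: the origin (TCP) lies midway between the tips of the shut fingers; the grasp point (between the pads) lies 19 mm behind it; z points along the fingers, y is the direction in which the jaws open and shut (so a half turn about z gives the same grasp; the last joint's range is limited). The gripper opens to 85 mm and grips with 20 to 120 N. Pads are 22 mm wide; open, the fingers measure 114 mm over their backs; the gripper's body (76 mm by 85 mm) begins 54 mm behind the grasp point. The pads swing forward as they close: fully open they stand 13 mm farther back than shut.
Start: joints at [0.974, 0.381, 1.297, -0, 1.464, -0.215], TCP at [204.915, 510.382, 231.322] pointing down, gripper open.
Joint ranges: [-3.11, 3.11], [-0.89, 2.33], [0.22, 2.48], [-1.42, 4.56], [0.17, 2.85], [-2.88, 2.88]. Speed limits (rad/s): [2.39, 2.39, 3.14, 3.14, 3.14, 3.14].

## Interface

Orientations are given as a rotation vector (axis times angle).
In Python, from bench import robot, get_image gives the robot as it stands. The module is installed in compiled form; this text tells all that it offers.
- The arm moves only by the shell command python3 -m pendant 'ROWS' [OPENING] [FORCE]. ROWS is JSON, one flat list of numbers, 6 for each row, row after row: the shift along the tool's x, y, z in units of 25 mm (1.0 is 25 mm), then the turn, a rotation vector about the tool's x, y, z in units of 8 degrees (1.0 is 8 degrees). A call has 1 to 8 rows; each row is the pose to reach, as a shift and turn from the pose commanded when the call began, along the tool's axes at that moment; what a row does not reach only later rows make up. A row lasts 1/8 s, in which the tool goes at most 62.5 mm and 10.7 degrees, less where a joint would pass 70% of its speed; a pose out of reach is approached as far as the arm can. A call with a gripper value outside its range is refused whole. OPENING is the gripper command: -1 is shut, 1 is fully open, values between are in proportion, set as the call begins (- or left out, the last holds). The fingers move at their own pace and stop on an object; FORCE is the grip in N (left out, the last holds). Time passes only in rows, so rows that repeat a pose let the fingers close. It gives the time, the measured TCP pose, the force and the opening at its end, in the units of the state.
- robot.state(): the state, without advancing time (a new reading comes with each control period).
- get_image(name): name is "side" or "top"; returns a dict with "pixels" (420x560x3 uint8, blue, green, red), "fx", "fy", "cx", "cy" (pixels), "k1" (the pictures are not rectified: a ray, as slopes to the right and down, at radius r is drawn at 1 + k1 r^2 times it, then the intrinsics apply), "camera_from_world" (4x4, takes a point from world to camera coordinates). Camera axes: x right, y up, looking along -z (the intrinsics and any distortion apply to the point x, -y, -z); pixel columns grow to the right and rows downward; lengths in mm; the calibration is good to about 2 mm. A picture is of the moment at which its call begins. There is no depth.
- robot.hand_in(): hands the job in, once; it reports no verdict.
The state is a dict: "t": time; "q": joint angles; "joint_velocities": joint speeds; "joint_torque": joint torques, N m; "eef_pos": TCP position; "orientation": TCP orientation; "wrist_force": force on the tool from outside, world axes, zero at the start; "torque": the same for the moment, N m; "gripper_width": finger opening in mm.
Only numpy, scipy, OpenCV 4.12 (cv2) and the standard library are available. Lean on these libraries where they do the work, as an engineer would, in place of code of your own. Each camera call takes 0.05 s, during which the arm holds its last target.

## Working session

There is one attempt and no reset: what is moved stays moved. The work goes in short steps, Python scripts to look and compute and a shell command to move; the robot and the scene stay as the last step left them, time stands still between calls to the robot, and variables do not carry over. Pictures are saved under pics/ and viewed, and the job is handed in when it is done.

```bash
mkdir -p pics
cat > h.py <<'E'
import numpy as np, cv2, pickle, os
from bench import robot, get_image
def snap(n,tag):
    d=get_image(n); cv2.imwrite(f'pics/{tag}.png',d['pixels']); pickle.dump(d,open(f'pics/{tag}.pkl','wb')); return d
def load(tag): return pickle.load(open(f'pics/{tag}.pkl','rb'))
def K(d): return np.array([[d['fx'],0,d['cx']],[0,d['fy'],d['cy']],[0,0,1.]])
def ray(d,uv):
    uv=np.array(uv,float).reshape(-1,1,2)
    n=cv2.undistortPoints(uv,K(d),np.array([d['k1'],0,0,0.])).reshape(-1,2)
    M=np.array(d['camera_from_world']); R=M[:3,:3]; o=-R.T@M[:3,3]
    v=np.c_[n[:,0],-n[:,1],-np.ones(len(n))]@R
    return o,v
def onz(d,uv,z):
    o,v=ray(d,uv); s=(z-o[2])/v[:,2]; return o+v*s[:,None]
def proj(d,P):
    M=np.array(d['camera_from_world']); P=np.array(P,float).reshape(-1,3); c=P@M[:3,:3].T+M[:3,3]
    n=np.c_[c[:,0]/-c[:,2],-c[:,1]/-c[:,2]]; r=(n**2).sum(1)[:,None]; n=n*(1+d['k1']*r)
    return n*[d['fx'],d['fy']]+[d['cx'],d['cy']]
def crop(tag,x0,y0,w,h,s,out):
    im=load(tag)['pixels'][y0:y0+h,x0:x0+w]; cv2.imwrite(f'pics/{out}.png',cv2.resize(im,None,fx=s,fy=s,interpolation=cv2.INTER_CUBIC))
E
python3 - <<'E'
from h import *
for n in('top','side'):
    d=snap(n,n+'0'); M=np.array(d['camera_from_world']); print(n,d['fx'],d['k1'],-M[:3,:3].T@M[:3,3])
print(robot.state())
E
```

```text
top 411.05781184344477 -0.024120021375417675 [ 386.48936305   19.33706469 1332.79387112]
side 421.18701634288743 -0.009858359330757786 [-153.98121303 -807.00125663  667.57766249]
{'t': 0.1, 'q': array([ 9.73722488e-01,  3.81139942e-01,  1.29819119e+00,  2.68868989e-06,
        1.46360067e+00, -2.15299555e-01]), 'joint_velocities': array([-2.76635233e-04, -1.04577568e-03, -3.22841811e-03,  6.02542568e-05,
        7.67525523e-04, -1.27213613e-04]), 'joint_torque': array([ 4.29891923e-03, -4.49224949e+01, -2.31656563e+01, -1.49921661e-04,
        3.68636451e-03, -4.55643459e-06]), 'eef_pos': array([204.75692633, 510.17200853, 230.76534415]), 'orientation': array([-5.95953846e-01, -3.08400714e+00,  1.93039157e-03]), 'wrist_force': array([-0.06819549,  0.43109406,  0.59228202]), 'torque': array([-0.00018261, -0.00406378, -0.01215217]), 'gripper_width': 85.24801027595853}
```

View pics/top0.png

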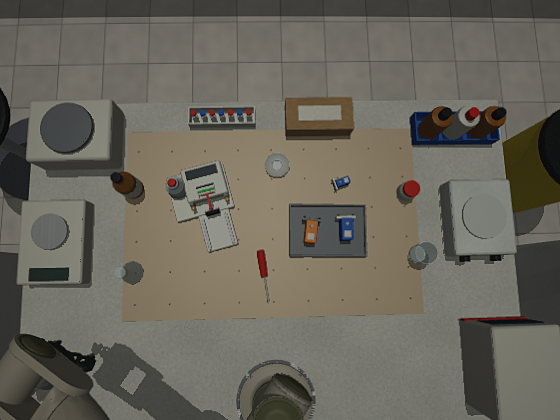

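View pics/side0.png

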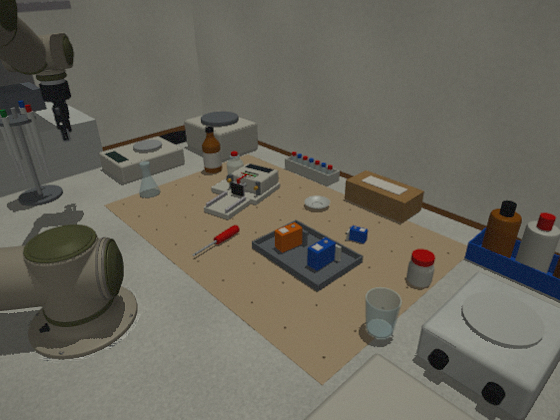

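The top view shows two blue flanged things: a large one in the tray at about (347,228) and a small one on the mat at (342,183). The orange spent cartridge is at (311,232). The larger blue one in the tray fits the description. The dock is at about (212,205) and faces down and to the right. I'll enlarge to confirm.

Run:
```python
from h import *
crop('top0',280,165,100,100,6,'c1'); crop('top0',155,150,100,110,5.4,'c2')
crop('side0',240,200,160,100,5,'c3')
```

```text
(no output)
```

View pics/c1.png

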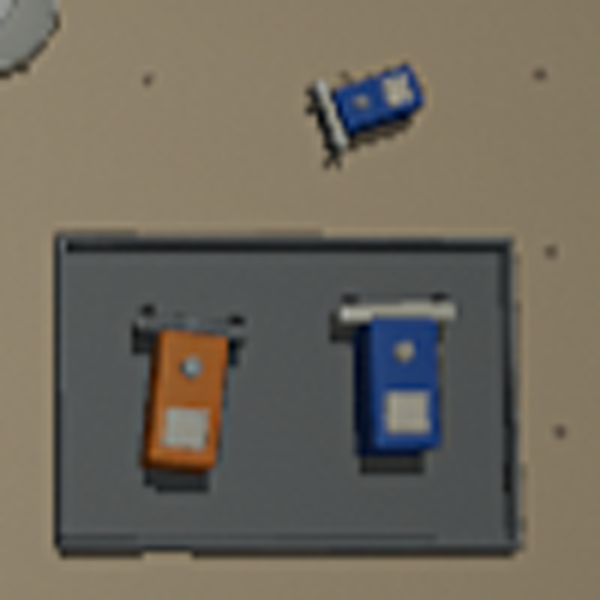

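View pics/c2.png

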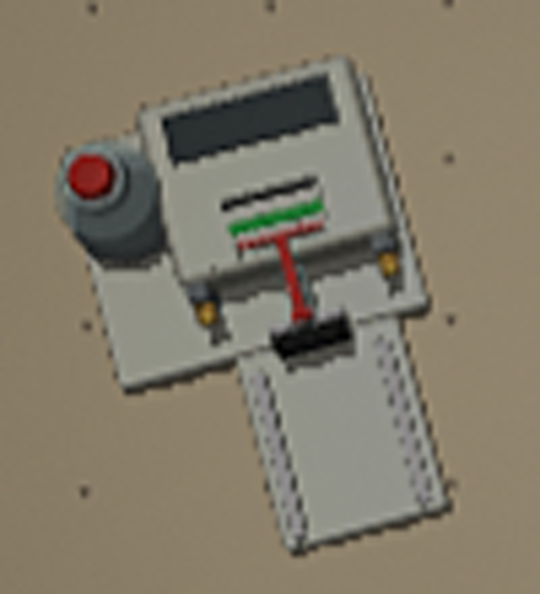

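View pics/c3.png

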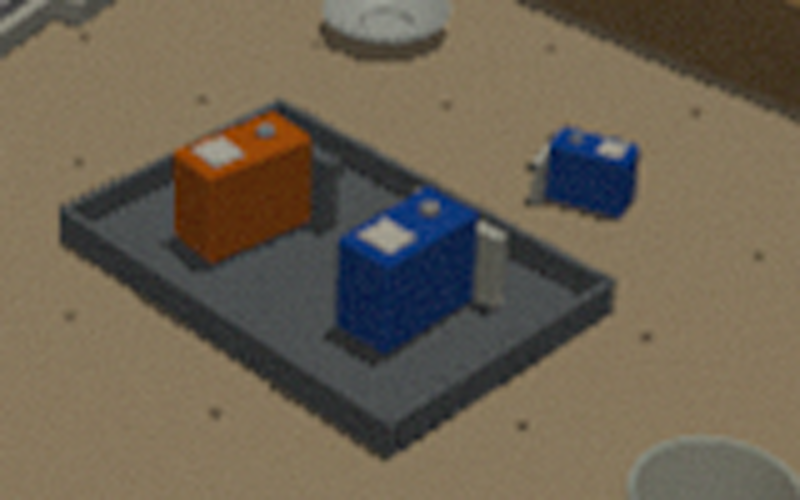

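The crops confirm it: the blue cartridge in the tray, with a white flange facing world +x, is clearly larger than the small one outside on the mat. Next I'll measure it and the dock.

Run:
```python
from h import *
d=load('top0'); hsv=cv2.cvtColor(d['pixels'],cv2.COLOR_BGR2HSV)
m=cv2.inRange(hsv,(100,120,30),(130,255,255)); sub=np.zeros_like(m); sub[210:250,330:362]=m[210:250,330:362]
V=hsv[...,2]
for y in range(214,244): print(y,' '.join('%3d'%V[y,x] if sub[y,x] else ' . ' for x in range(334,360)))
# flange white
w=cv2.inRange(hsv,(0,0,110),(180,70,255))
for y in range(212,222): print(y,' '.join('%3d'%V[y,x] for x in range(330,362)))
```

```text
214  .   .   .   .   .   .   .   .   .   .   .   .   .   .   .   .   .   .   .   .   .   .   .   .   .   . 
215  .   .   .   .   .   .   .   .   .   .   .   .   .   .   .   .   .   .   .   .   .   .   .   .   .   . 
216  .   .   .   .   .   .   .   .   .   .   .   .   .   .   .   .   .   .   .   .   .   .   .   .   .   . 
217  .   .   .   .   .   .   .   .   .   .   .   .   .   .   .   .   .   .   .   .   .   .   .   .   .   . 
218  .   .   .   .   .   .   .   .  114 113 113 113 112 112 114 114 114 115  .   .   .   .   .   .   .   . 
219  .   .   .   .   .   .   30  65 123 121 119 119 117 118 117 116 116 118 103  .   .   .   .   .   .   . 
220  .   .   .   .   .   41  36  67 121 121 118 117 116 115 116 114 114 117 105  .   .   .   .   .   .   . 
221  .   .   .   .   .   40  39  66 119 120 118 118 117 116 115 114 115 116  97  .   .   .   .   .   .   . 
222  .   .   .   .   .   41  37  66 119 120 119 114  .   .   .  114 115 114  99  .   .   .   .   .   .   . 
223  .   .   .   .   .   39  38  66 118 120 119  .   .   .   .  114 114 114 104  .   .   .   .   .   .   . 
224  .   .   .   .  
[... 2759 characters left out ...]
 142 145 147 131  75  80  81  80  80  81
217  83  83  84  84  81  55  92 168 162 161 162 153 113 116 115 117 116 116 116 116 116 120 133 136 136 127  76  79  82  81  80  81
218  84  83  84  85  78  45  66 106 103 102  98  97 114 113 113 113 112 112 114 114 114 115 107  82  90  93  78  81  81  81  80  80
219  83  83  83  85  79  48  49  47  44  38  30  65 123 121 119 119 117 118 117 116 116 118 103  53  76  80  79  81  80  80  81  81
220  85  83  84  85  79  41  44  43  43  41  36  67 121 121 118 117 116 115 116 114 114 117 105  55  85  81  81  81  81  81  81  79
221  84  83  83  85  78  34  39  40  41  40  39  66 119 120 118 118 117 116 115 114 115 116  97  55  83  81  81  81  79  81  79  81
```

Run:
```python
from h import *
d=load('top0')
def c2(p): return np.array(p)/5.4+[155-.5+.5/5.4,150-.5+.5/5.4]
def sh(n,p,z): print(n,onz(d,c2(p),z).round(1)[0])
sh('front L ledge',(292,550),20); sh('front R ledge',(450,508),20)
sh('back L ledge',(240,355),20); sh('back R ledge',(398,322),20)
sh('hous FL',(183,283),68); sh('hous FR',(395,228),68); sh('hous BL',(140,108),68); sh('hous BR',(347,58),68)
sh('plate L top',(275,342),62); sh('plate R top',(352,322),62)
sh('plate Lfoot',(283,362),24); sh('plate R foot',(355,345),24)
sh('cap',(92,176),118)
sh('stud',(207,315),56);sh('stud',(389,265),56)
sh('pointer',(282,240),68)
```

```text
front L ledge [463.  203.6  20. ]
front R ledge [485.8 110.6  20. ]
back L ledge [579.4 234.7  20. ]
back R ledge [597.5 140.7  20. ]
hous FL [614.9 259.8  68. ]
hous FR [645.  137.7  68. ]
hous BL [719.  285.8  68. ]
hous BR [747.1 165.3  68. ]
plate L top [580.4 207.7  62. ]
plate R top [591.3 163.3  62. ]
plate Lfoot [574.2 208.5  24. ]
plate R foot [583.5 165.9  24. ]
cap [667.4 301.4 118. ]
stud [598. 248.  56.]
stud [625.5 142.4  56. ]
pointer [639.1 203.   68. ]
```

```bash
cat >> h.py <<'E'
def edge(img,p0,p1,half=4,n=40,sgn=None):
    """fit line to max-gradient points along normals of segment p0-p1; returns two endpoints at p0,p1 & rms"""
    p0=np.array(p0,float);p1=np.array(p1,float);t=(p1-p0)/np.linalg.norm(p1-p0);nn=np.array([-t[1],t[0]])
    s=np.arange(-half,half+.01,.1);pts=[]
    for a in np.linspace(.08,.92,n):
        c=p0+a*(p1-p0);q=(c+s[:,None]*nn).astype(np.float32)
        v=cv2.remap(img.astype(np.float32),q[:,0].reshape(1,-1),q[:,1].reshape(1,-1),cv2.INTER_LINEAR)[0]
        g=np.gradient(cv2.GaussianBlur(v.reshape(1,-1),(0,0),5)[0]); g=abs(g) if sgn is None else np.clip(sgn*g,0,None)
        k=g.argmax(); lo,hi=max(0,k-8),k+9
        pts.append((a*np.linalg.norm(p1-p0),(g[lo:hi]*s[lo:hi]).sum()/g[lo:hi].sum()))
    pts=np.array(pts); ok=np.ones(len(pts),bool)
    for _ in range(4):
        f=np.polyfit(pts[ok,0],pts[ok,1],1); r=pts[:,1]-np.polyval(f,pts[:,0]); ok=abs(r)<max(.15,2*np.median(abs(r[ok])))
    L=np.linalg.norm(p1-p0)
    return np.array([p0+nn*np.polyval(f,0),p1+nn*np.polyval(f,L)]),r[ok].std(),ok.sum()
E
python3 - <<'E'
from h import *
d=load('top0'); im=d['pixels'].astype(float); B=im[...,0]; G=im[...,1]; R=im[...,2]; br=B-R; g=im.mean(2)
def c2(p): return np.array(p)/5.4+[155-.5+.5/5.4,150-.5+.5/5.4]
def ln(n,I,a,b,z,half=3):
    e,r,k=edge(I,a,b,half); w=onz(d,e,z); v=w[1]-w[0]; print(n,e.round(2).tolist(),round(r,2),k,w[:,:2].round(1).tolist(),'ang',round(np.degrees(np.arctan2(v[1],v[0])),2))
# cartridge
V=im.max(2)
ln('cart left',V,(342,237),(341.5,220),61,2); ln('cart right',br,(352.5,237),(352.5,220),61,2)
ln('cart rear',V,(343,239),(352,239),61,2)
ln('flange front',R,(337,215.5),(351,215.5),49,2)
ln('cart frt top',br,(343,217.5),(351,217.5),61,2)
ln('ledge L',g,c2((292,545)),c2((243,370)),20); ln('ledge R',g,c2((449,500)),c2((400,335)),20); ln('ledge F',g,c2((292,550)),c2((450,508)),20)
ln('hous F',g,c2((190,283)),c2((390,230)),68,2); ln('hous B',g,c2((145,107)),c2((345,60)),68);ln('hous R',g,c2((392,225)),c2((350,65)),68,2);ln('hous L',g,c2((180,270)),c2((142,115)),68)
E
```

```text
cart left [[341.68, 237.01], [341.19, 220.01]] 0.06 39 [[496.6, -214.9], [550.1, -215.9]] ang -0.98
cart right [[352.96, 237.0], [352.1, 220.0]] 0.05 39 [[495.9, -250.3], [549.4, -250.3]] ang 0.06
cart rear [[343.0, 239.21], [352.0, 238.83]] 0.06 33 [[489.7, -218.8], [490.3, -247.0]] ang -88.83
flange front [[337.0, 215.68], [351.0, 214.66]] 0.07 40 [[565.7, -205.4], [568.1, -250.1]] ang -86.93
cart frt top [[343.0, 217.62], [351.0, 217.5]] 0.03 40 [[557.5, -221.9], [557.4, -247.2]] ang -90.2
ledge L [[209.71, 250.23], [199.62, 218.1]] 1.42 40 [[466.8, 200.3], [570.4, 232.8]] ang 17.39
ledge R [[236.83, 242.46], [228.45, 211.69]] 0.06 24 [[489.7, 114.1], [589.5, 140.2]] ang 14.69
ledge F [[208.51, 250.87], [237.73, 242.91]] 0.07 34 [[464.8, 204.1], [488.2, 111.2]] ang -75.86
hous F [[189.72, 201.78], [226.62, 191.45]] 0.08 27 [[615.5, 256.0], [646.2, 141.2]] ang -75.03
hous B [[181.97, 171.64], [218.82, 162.16]] 0.06 36 [[712.3, 281.2], [741.1, 165.4]] ang -76.04
hous R [[227.38, 191.21], [219.44, 161.62]] 0.9 40 [[647.0, 138.8], [742.8, 163.5]] ang 14.42
hous L [[186.75, 199.88], [181.61, 170.71]] 0.09 15 [[621.7, 265.2], [715.3, 282.3]] ang 10.36
```

Run:
```python
from h import *
crop('side0',195,145,100,80,8,'s2')
crop('top0',190,190,56,66,9,'c4')
```

```text
(no output)
```

View pics/s2.png

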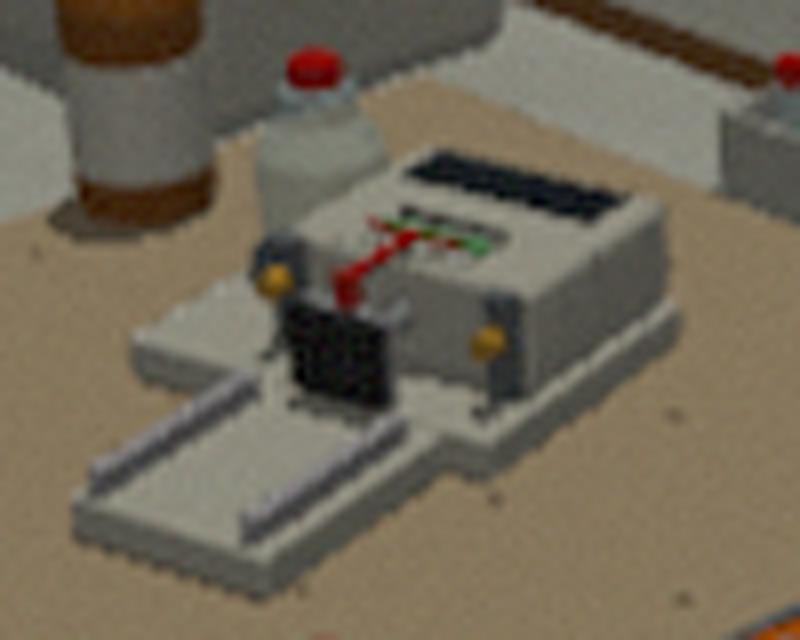

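View pics/c4.png

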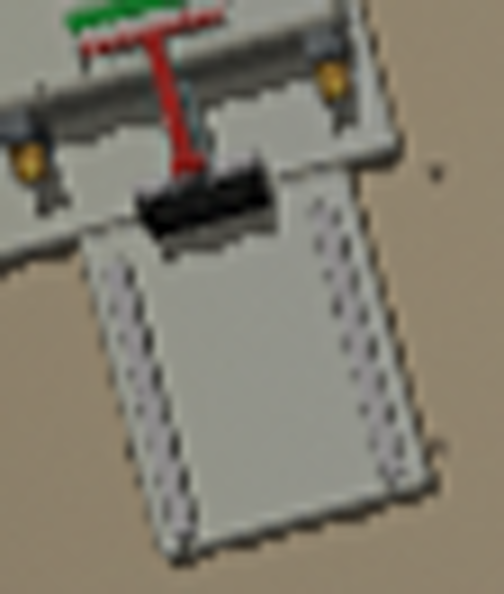

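Run:
```python
from h import *
d=load('top0'); s=load('side0'); im=d['pixels'].astype(float); g=im[...,0]
c4=lambda p:np.array(p)/9+[190-.5+.5/9,190-.5+.5/9]; s2=lambda p:np.array(p)/8+[195-.5+.5/8,145-.5+.5/8]
a=np.radians(14.4); ex=np.array([np.cos(a),np.sin(a)]); ey=np.array([-ex[1],ex[0]])
def rep(n,w):
    v=w[-1]-w[0]; print(n,[(round(p[:2]@ex,1),round(p[:2]@ey,1)) for p in w],'ang',round(np.degrees(np.arctan2(v[1],v[0])),2))
for n,p,q,z in (('left',(90,260),(155,520),20),('right z0',(430,470),(360,200),0),('right z20',(430,470),(360,200),20),('front z0',(190,560),(420,492),0)):
    e,r,k=edge(g,c4(p),c4(q),2); print(r,k); rep(n,onz(d,e,z))
print('side')
rep('ledge front top corner L,R z20',onz(s,s2([(77,508),(262,570)]),20))
rep('ledge front bottom L,R z0',onz(s,s2([(80,543),(264,598)]),0))
rep('right top edge',onz(s,s2([(262,570),(440,438)]),20))
rep('rail tops L in front, R',onz(s,s2([(93,463),(243,517)]),32))
rep('rail tops L back, R back',onz(s,s2([(245,375),(405,417)]),32))
rep('housing F L,R top',onz(s,s2([(300,228),(530,290)]),68))
rep('housing R back',onz(s,s2([(530,290),(665,207)]),68))
rep('plate top L,R',onz(s,s2([(285,300),(390,325)]),62))
rep('plate bot L,R',onz(s,s2([(287,372),(390,410)]),24))
rep('studs',onz(s,s2([(275,280),(488,343)]),56))
rep('cap',onz(s,s2([(315,60)]),118))
rep('cap base',onz(d,[[155+92/5.4,150+176/5.4]],118))
```

```text
0.1754520893046642 40
left [(np.float64(609.4), np.float64(85.5)), (np.float64(513.3), np.float64(85.1))] ang -165.36
0.08820024124615428 39
right z0 [(np.float64(506.3), np.float64(-10.3)), (np.float64(608.1), np.float64(-10.0))] ang 14.58
0.08820024124615428 39
right z20 [(np.float64(504.4), np.float64(-11.3)), (np.float64(604.6), np.float64(-11.0))] ang 14.58
0.06121217283742567 38
front z0 [(np.float64(502.0), np.float64(78.7)), (np.float64(502.2), np.float64(-6.9))] ang -75.48
side
ledge front top corner L,R z20 [(np.float64(490.1), np.float64(73.9)), (np.float64(489.7), np.float64(-18.6))] ang -75.84
ledge front bottom L,R z0 [(np.float64(495.1), np.float64(79.3)), (np.float64(499.4), np.float64(-10.0))] ang -72.9
right top edge [(np.float64(489.7), np.float64(-18.6)), (np.float64(609.8), np.float64(-15.3))] ang 15.97
rail tops L in front, R [(np.float64(505.3), np.float64(77.2)), (np.float64(501.9), np.float64(-0.9))] ang -78.13
rail tops L back, R back [(np.float64(595.5), np.float64(72.8)), (np.float64(599.3), np.float64(-6.2))] ang -72.81
housing F L,R top [(np.float64(661.1), np.float64(91.8)), (np.float64(660.8), np.float64(-26.7))] ang -75.74
housing R back [(np.float64(660.8), np.float64(-26.7)), (np.float64(757.2), np.float64(-30.8))] ang 11.99
plate top L,R [(np.float64(612.1), np.float64(62.2)), (np.float64(615.5), np.float64(11.1))] ang -71.86
plate bot L,R [(np.float64(618.5), np.float64(69.5)), (np.float64(613.1), np.float64(12.0))] ang -81.0
studs [(np.float64(634.7), np.float64(85.6)), (np.float64(632.0), np.float64(-25.3))] ang -77.0
cap [(np.float64(718.0), np.float64(123.4))] ang 0.0
cap base [(np.float64(719.8), np.float64(125.1))] ang 0.0
```

```bash
cat >> h.py <<'E'
from scipy.spatial.transform import Rotation as Rn
def plan(pos,yaw,st=None):
    """tool down, tool y axis along world heading yaw(deg)+90 mod 180; prints shift/turn in units"""
    st=st or robot.state(); R=Rn.from_rotvec(st['orientation'])
    best=None
    for k in(0,180):
        a=np.radians(yaw+k); T=np.array([[np.cos(a),np.sin(a),0],[np.sin(a),-np.cos(a),0],[0,0,-1.]]).T
        T=np.column_stack([[np.cos(a),np.sin(a),0],[np.sin(a),-np.cos(a),0],[0,0,-1]])
        rv=(R.inv()*Rn.from_matrix(T)).as_rotvec()
        if best is None or np.linalg.norm(rv)<np.linalg.norm(best): best=rv
    sh=R.inv().apply(np.array(pos)-st['eef_pos'])
    print('shift',(sh/25).round(3),'turn',(np.degrees(best)/8).round(3),'dist',np.linalg.norm(sh).round(1))
def brief():
    st=robot.state(); M=Rn.from_rotvec(st['orientation']).as_matrix()
    print('t',round(st['t'],2),'pos',st['eef_pos'].round(1),'yawx',np.degrees(np.arctan2(M[1,0],M[0,0])).round(2),'z',M[:,2].round(3),'F',st['wrist_force'].round(2),'w',round(st['gripper_width'],1),'q',np.array(st['q']).round(2))
E
python3 - <<'E'
from h import *
brief(); plan((528,-233,200),0.5)
E
```

```text
t 0.1 pos [204.8 510.2 230.8] yawx 158.13 z [-0.001 -0.001 -1.   ] F [-0.07  0.43  0.59] w 85.2 q [ 0.97  0.38  1.3   0.    1.46 -0.22]
shift [-23.074 -22.768   1.254] turn [-0.009 -0.004 -2.797] dist 811.0
```

```bash
python3 -m pendant '[-1,-1,0,0,0,-0.1, -2.6,-2.5,0,0,0,-0.3, -4.2,-4.1,0,0,0,-0.5, -5.8,-5.7,0,0,0,-0.7, -7.4,-7.3,0,0,0,-0.9, -9,-8.9,0,0,0,-1.1, -10.6,-10.5,0,0,0,-1.3, -12.2,-12.1,0,0,0,-1.5]' 1 60; python3 -c "
from h import *
brief(); plan((528,-233,150),0.5)"
```

```text
t: 1.1
eef_pos: [375.5, 114.3, 231.3]
orientation: [0.269, 3.13, 0.0]
wrist_force: [0.3, -0.6, 0.2]
gripper_width: 85.5
t 1.1 pos [375.5 114.3 231.3] yawx 170.18 z [ 0.  0. -1.] F [ 0.3  -0.57  0.19] w 85.5 q [-0.01  0.1   1.69  0.    1.36 -1.41]
shift [ -8.379 -12.646   3.251] turn [ 0.    0.   -1.29] dist 387.9
```

```bash
python3 -m pendant '[-1,-1.6,0,0,0,-0.1, -2.1,-3.2,0.2,0,0,-0.3, -3.3,-5,0.6,0,0,-0.5, -4.5,-6.8,1,0,0,-0.7, -5.7,-8.6,1.4,0,0,-0.9, -6.9,-10.4,1.8,0,0,-1.1, -7.8,-11.8,2,0,0,-1.25, -8.4,-12.65,2.2,0,0,-1.3]'; python3 -m pendant '[0,0,0,0,0,0, 0,0,0,0,0,0]'; python3 -c "
from h import *
brief(); plan((528,-233,21),0.5); snap('side','s1');snap('top','t1');crop('t1',290,150,120,110,5.4,'t1c');crop('s1',240,120,200,180,4,'s1c')"
```

```text
t: 2.1
eef_pos: [528.1, -233.4, 175.4]
orientation: [0.013, -3.141, -0.001]
wrist_force: [-0.5, -0.2, 0.4]
gripper_width: 85.9
t: 2.35
eef_pos: [527.5, -230.7, 176.3]
orientation: [0.015, -3.141, -0.001]
wrist_force: [-0.6, 0.1, 0.1]
gripper_width: 85.3
t 2.35 pos [ 527.5 -230.7  176.3] yawx -179.46 z [-0.001  0.001 -1.   ] F [-0.63  0.08  0.15] w 85.3 q [-0.62  0.47  1.32  0.    1.36 -2.2 ]
shift [-0.021 -0.096  6.211] turn [ 0.005 -0.004  0.005] dist 155.3
```

View pics/t1c.png

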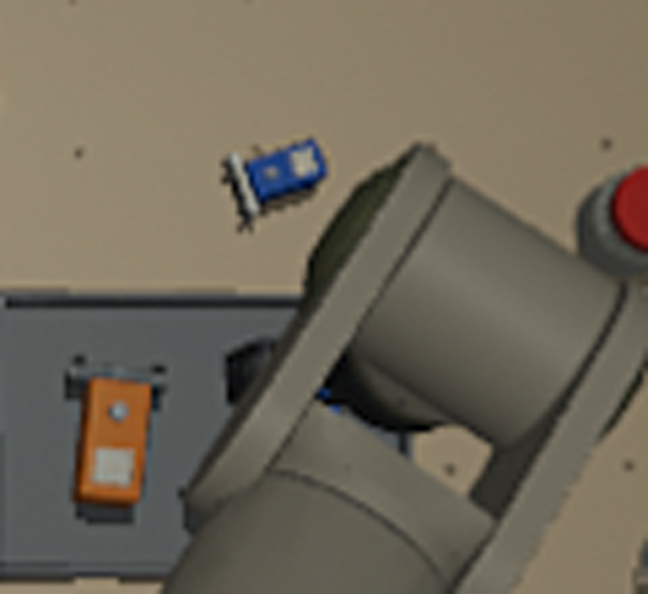

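View pics/s1c.png

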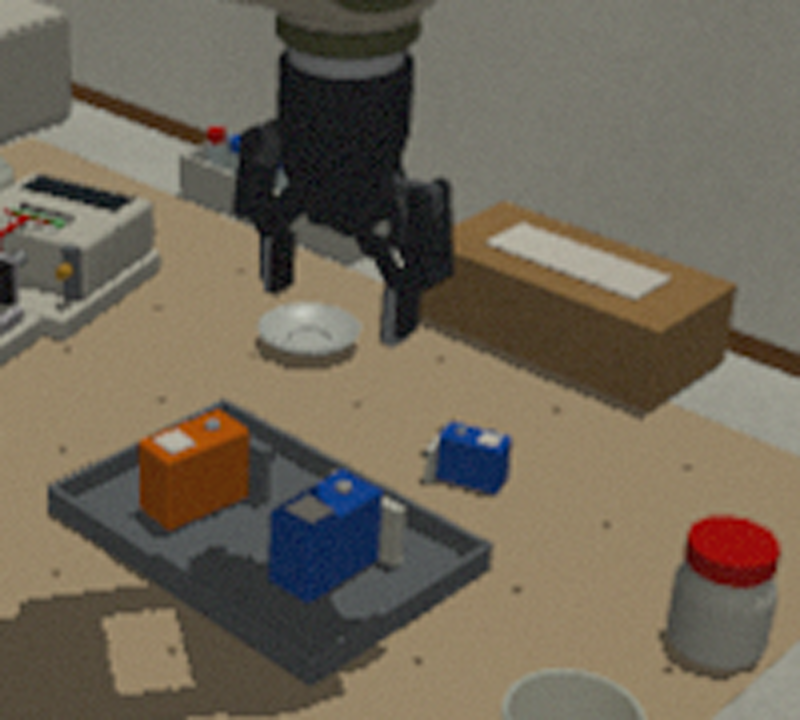

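The side view shows the open gripper straddling above the blue cartridge with nothing in its way. I'll descend now.

```bash
python3 -m pendant '[0,-0.1,1,0,0,0, 0,-0.1,2,0,0,0, 0,-0.1,3,0,0,0, 0,-0.1,4,0,0,0, 0,-0.1,4.8,0,0,0, 0,-0.1,5.5,0,0,0, 0,-0.1,6,0,0,0, 0,-0.1,6.2,0,0,0]'; python3 -c "
from h import *
brief(); plan((528,-233,21),0.5); snap('side','s2');crop('s2',240,120,200,180,4,'s2c')"
```

```text
t: 3.45
eef_pos: [527.8, -233.6, 21.1]
orientation: [0.015, -3.141, -0.0]
wrist_force: [0.9, -0.5, -0.2]
gripper_width: 85.5
t 3.45 pos [ 527.8 -233.6   21.1] yawx -179.45 z [-0.  0. -1.] F [ 0.94 -0.46 -0.19] w 85.5 q [-0.62  0.65  1.49  0.    1.   -2.2 ]
shift [-0.007  0.025  0.004] turn [ 0.002 -0.002  0.006] dist 0.7
```

View pics/s2c.png

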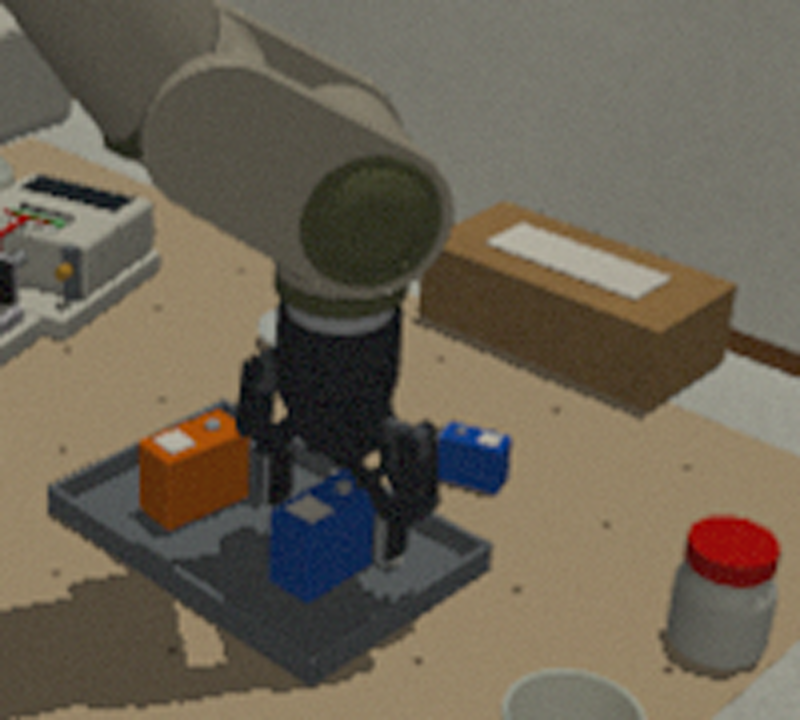

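The fingers straddle the bare sides of the blue cartridge. I'll close, then lift.

```bash
python3 -m pendant '[0,0,0,0,0,0, 0,0,0,0,0,0, 0,0,0,0,0,0, 0,0,0,0,0,0, 0,0,0,0,0,0, 0,0,0,0,0,0, 0,0,0,0,0,0, 0,0,0,0,0,0]' -1 60; python3 -m pendant '[0,0,-0.2,0,0,0, 0,0,-0.6,0,0,0, 0,0,-1.4,0,0,0, 0,0,-2.4,0,0,0, 0,0,-3.4,0,0,0, 0,0,-4.3,0,0,0, 0,0,-5,0,0,0, 0,0,-5,0,0,0]';  python3 -c "
from h import *
brief(); snap('side','s3');crop('s3',240,60,200,180,4,'s3c')"
```

```text
t: 4.5
eef_pos: [528.2, -234.3, 21.9]
orientation: [-0.014, 3.141, -0.001]
wrist_force: [-0.2, -0.4, 6.3]
gripper_width: 35.2
t: 5.5
eef_pos: [528.2, -234.2, 147.6]
orientation: [-0.014, 3.139, -0.002]
wrist_force: [0.3, -0.3, -2.8]
gripper_width: 35.1
t 5.5 pos [ 528.2 -234.2  147.6] yawx -179.47 z [ 0.002 -0.001 -1.   ] F [ 0.27 -0.34 -2.75] w 35.1 q [-0.62  0.5   1.35  0.    1.29 -2.2 ]
```

View pics/s3c.png

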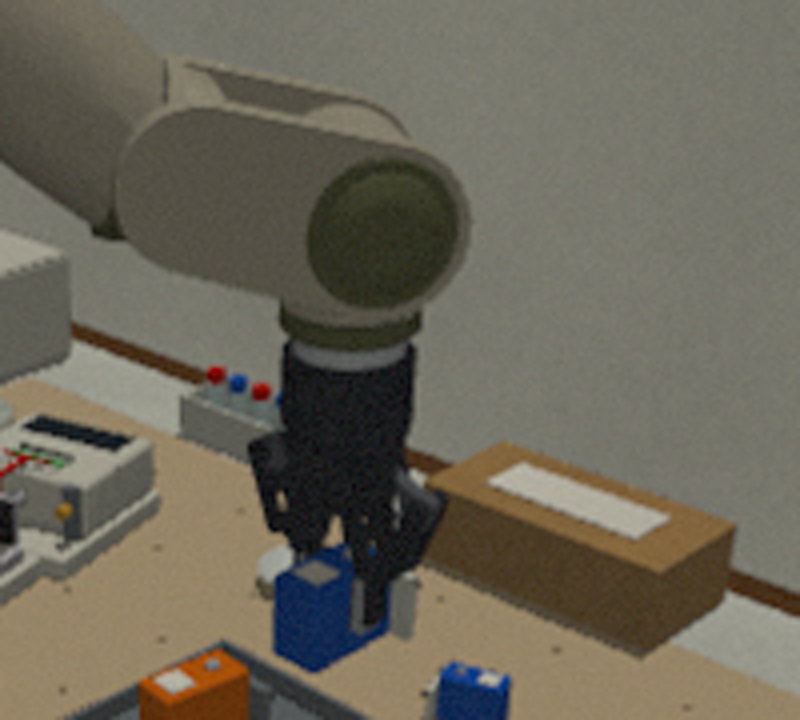

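The cartridge is lifted upright with 35.1 mm grip width and about 2.8 N of weight. Next is the transfer to above the dock.

```bash
python3 -c "
from h import *
plan((516.8,170.7,110),14.5)"
```

```text
shift [ 0.292 16.19   1.455] turn [-0.002  0.002 -1.747] dist 406.4
```

```bash
python3 -m pendant '[0,0.6,0,0,0,-0.1, 0,1.8,0,0,0,-0.2, 0,3.4,0,0,0,-0.4, 0,5.2,0,0,0,-0.6, 0,7,0,0,0,-0.8, 0.1,8.8,0,0,0,-1, 0.1,10.6,0,0,0,-1.2, 0.2,12.2,0,0,0,-1.4]';python3 -m pendant '[0,1.3,0.1,0,0,-0.1, 0,2.4,0.4,0,0,-0.2, 0,3.2,0.8,0,0,-0.3, 0,3.7,1.2,0,0,-0.35, 0,3.95,1.4,0,0,-0.35, 0,3.95,1.4,0,0,-0.35]'; python3 -c "
from h import *
brief(); plan((516.8,170.7,60),14.5)"
```

```text
t: 6.55
eef_pos: [519.1, 73.3, 145.6]
orientation: [0.324, -3.123, -0.001]
wrist_force: [-0.9, 0.5, -2.1]
gripper_width: 35.2
t: 7.3
eef_pos: [499.8, 167.6, 110.9]
orientation: [0.397, -3.115, 0.0]
wrist_force: [0.9, 0.5, -2.1]
gripper_width: 34.8
t 7.3 pos [499.8 167.6 110.9] yawx -165.47 z [-0.001 -0.    -1.   ] F [ 0.92  0.54 -2.12] w 34.8 q [ 0.1   0.46  1.55 -0.    1.13 -1.73]
shift [-0.69  -0.049  2.036] turn [ 0.    -0.007  0.004] dist 53.8
```

```bash
python3 -m pendant '[-0.3,0,0.4,0,0,0, -0.6,0,0.9,0,0,0, -0.7,0,1.5,0,0,0, -0.7,0,2,0,0,0, -0.7,0,2,0,0,0, -0.7,0,2,0,0,0]'; python3 -c "
from h import *
brief(); snap('side','s4');snap('top','t4');crop('s4',190,130,100,80,8,'s4c');crop('t4',160,150,100,110,5.4,'t4c')"
```

```text
t: 8.05
eef_pos: [517.1, 172.0, 61.6]
orientation: [-0.397, 3.116, -0.0]
wrist_force: [0.1, 0.2, -2.2]
gripper_width: 35.1
t 8.05 pos [517.1 172.   61.6] yawx -165.47 z [ 0.  0. -1.] F [ 0.12  0.2  -2.21] w 35.1 q [ 0.1   0.55  1.55 -0.    1.03 -1.72]
```

View pics/s4c.png

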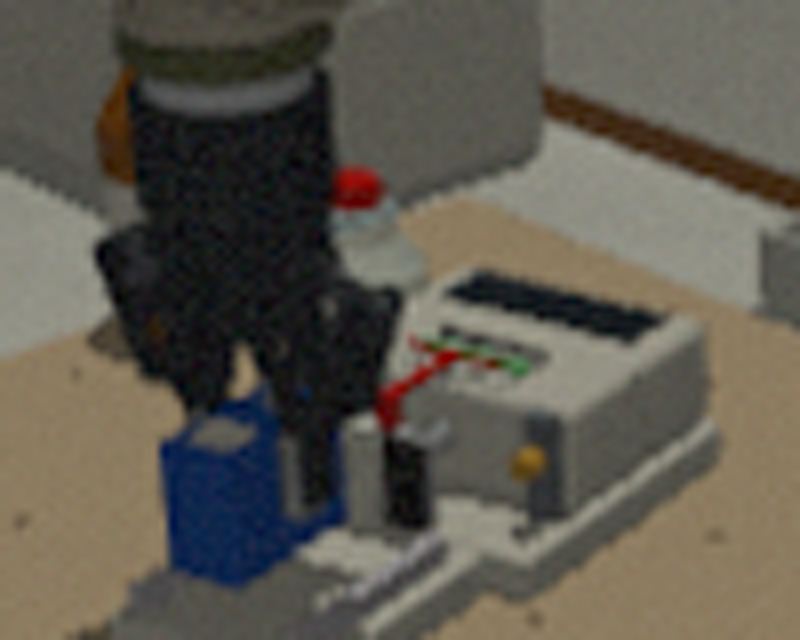

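View pics/t4c.png

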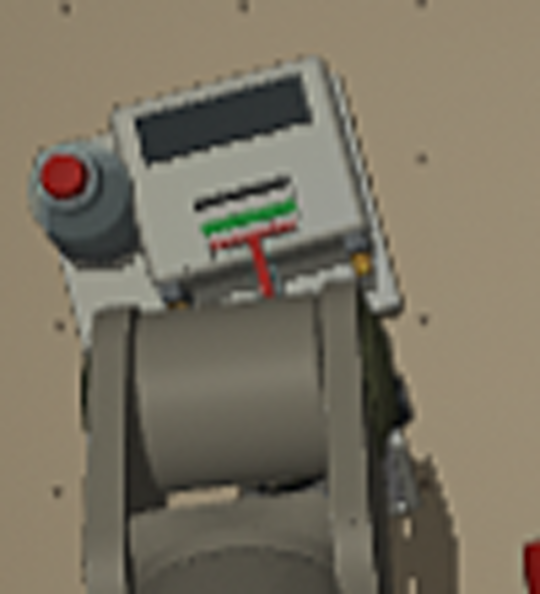

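Run:
```python
from h import *
s=load('s4'); f=lambda p:np.array(p)/8+[190-.5+.5/8,130-.5+.5/8]
a=np.radians(14.5); ex=np.array([np.cos(a),np.sin(a)]); ey=np.array([-ex[1],ex[0]])
def rep(n,p,z):
    w=onz(s,f(p),z)[0]; print(n,w.round(1),'x,y rel dock',(w[:2]@ex-np.array([583.6,188])@ex).round(1),(w[:2]@ey-np.array([583.6,188])@ey).round(1))
zb=61.6-16
rep('flange foot front -y',(383,533),zb); rep('flange top front -y',(388,425),zb+44)
rep('flange foot rear -y',(348,528),zb); 
rep('block rear bottom -y',(237,585),zb); rep('block rear bottom +y',(172,570),zb); rep('block rear top +y',(165,437),zb+56)
rep('block rear top -y',(238,468),zb+56)
rep('plate R bottom',(430,527),24); rep('plate R top',(435,440),62)
p=np.array([517.1,172]);q=p-[583.6,188]; print('tcp',q@ex,q@ey)
for z in(45.6,89.6): print(proj(s,np.r_[p+39*ex-30*ey,z])*1, 'meas',f((383,533)),f((388,425)))
```

```text
flange foot front -y [551.  142.7  45.6] x,y rel dock -42.9 -35.7
flange top front -y [558.8 144.9  89.6] x,y rel dock -34.8 -35.5
flange foot rear -y [543.8 155.9  45.6] x,y rel dock -46.5 -21.1
block rear bottom -y [484.5 149.1  45.6] x,y rel dock -105.7 -12.9
block rear bottom +y [473.7 176.8  45.6] x,y rel dock -109.2 16.7
block rear top +y [477.4 177.6 101.6] x,y rel dock -105.4 16.5
block rear top -y [481.5 136.5 101.6] x,y rel dock -111.8 -24.3
plate R bottom [592.5 166.1  24. ] x,y rel dock 3.1 -23.4
plate R top [597.7 165.9  62. ] x,y rel dock 8.1 -24.9
tcp -68.38789815001522 1.1599080235706332
[[238.26636913 193.96669798]] meas [237.4375 196.1875] [238.0625 182.6875]
[[237.39946871 181.55559857]] meas [237.4375 196.1875] [238.0625 182.6875]
```

```bash
python3 -m pendant '[0,0,0.2,0,0,0, 0,0,0.4,0,0,0, 0,0,0.4,0,0,0]'; python3 -m pendant '[0,0,0.1,0,0,0, 0,0,0.2,0,0,0, 0,0,0.3,0,0,0, 0,0,0.3,0,0,0]';python3 -c "
from h import *
brief(); snap('side','s5');crop('s5',195,150,70,60,11,'s5c')"
```

```text
t: 8.52
eef_pos: [516.7, 171.9, 50.8]
orientation: [0.397, -3.115, -0.0]
wrist_force: [-0.4, 0.0, -3.2]
gripper_width: 35.5
t: 9.02
eef_pos: [516.9, 171.9, 43.6]
orientation: [0.397, -3.116, 0.0]
wrist_force: [-0.2, -0.2, -2.9]
gripper_width: 35.2
t 9.03 pos [516.9 171.9  43.6] yawx -165.48 z [-0. -0. -1.] F [-0.18 -0.16 -2.92] w 35.2 q [ 0.1   0.58  1.57 -0.    0.99 -1.72]
```

View pics/s5c.png

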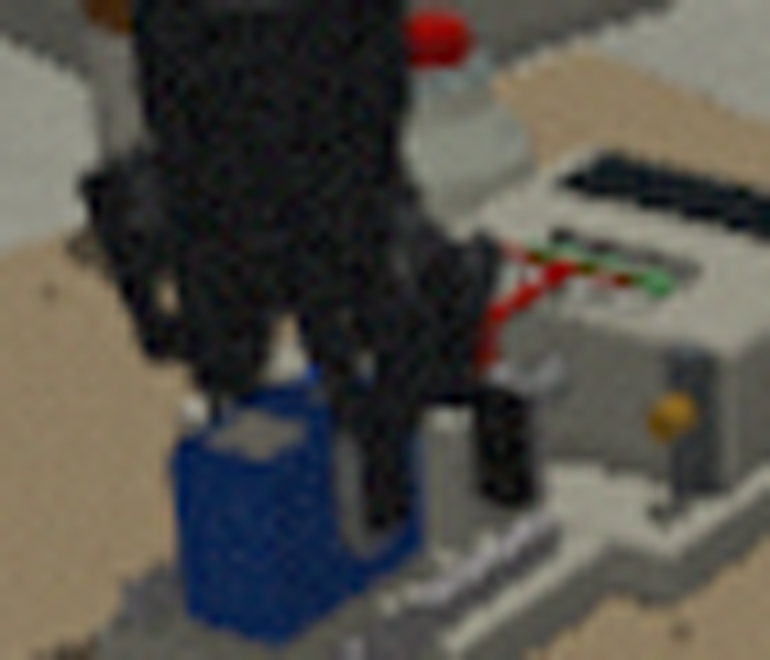

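The force is unchanged and the underside should now be below the rail tops, so the flange looks to be inside the right rail. I'll lower to the ledge.

```bash
python3 -m pendant '[0,0,0.1,0,0,0, 0,0,0.15,0,0,0, 0,0,0.2,0,0,0]'; python3 -m pendant '[0,0,0.05,0,0,0, 0,0,0.1,0,0,0, 0,0,0.1,0,0,0]';python3 -c "
from h import *
brief(); snap('side','s6');crop('s6',195,150,70,60,11,'s6c')"
```

```text
t: 9.45
eef_pos: [517.0, 172.0, 38.7]
orientation: [0.397, -3.116, 0.0]
wrist_force: [-0.1, -0.0, -2.3]
gripper_width: 35.3
t: 9.82
eef_pos: [517.0, 172.0, 36.9]
orientation: [-0.397, 3.116, -0.0]
wrist_force: [-2.4, -0.4, 4.5]
gripper_width: 35.7
t 9.82 pos [517.  172.   36.9] yawx -165.47 z [ 0. -0. -1.] F [-2.45 -0.37  4.49] w 35.7 q [ 0.1   0.59  1.57 -0.    0.98 -1.72]
```

View pics/s6c.png

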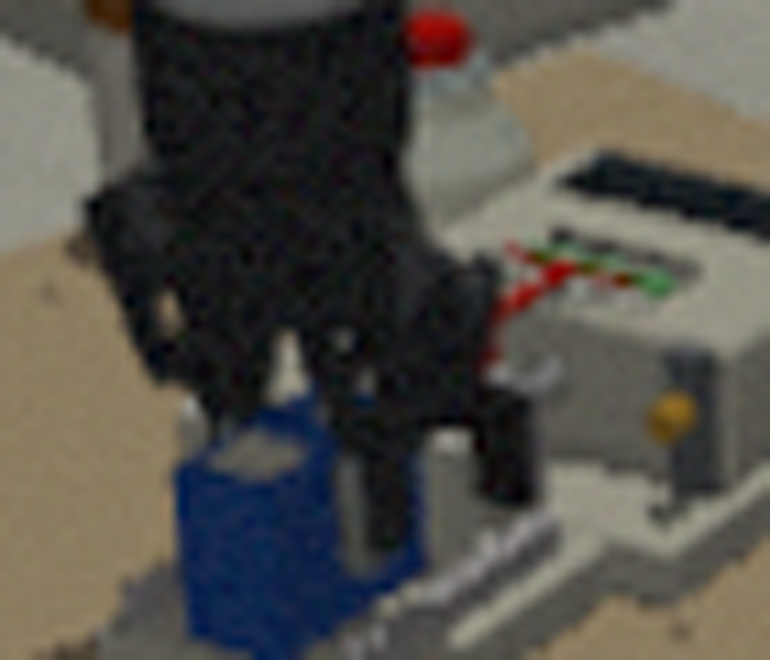

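Contact came at TCP z 36.9, which matches the ledge and not a rail top. I'll ease the press slightly and slide forward to just short of the plate.

```bash
python3 -m pendant '[0,0,-0.02,0,0,0, -0.2,0,-0.02,0,0,0, -0.4,0,-0.02,0,0,0, -0.6,0,-0.02,0,0,0, -0.8,0,-0.02,0,0,0, -0.8,0,-0.02,0,0,0]';python3 -c "
from h import *
brief()
a=np.radians(14.5); ex=np.array([np.cos(a),np.sin(a)]); ey=np.array([-ex[1],ex[0]]);st=robot.state();q=st['eef_pos'][:2]-[583.6,188];F=st['wrist_force'][:2];print(q@ex,q@ey,F@ex,F@ey)"
```

```text
t: 10.62
eef_pos: [537.4, 177.2, 36.9]
orientation: [-0.397, 3.115, 0.0]
wrist_force: [1.7, 1.4, 1.9]
gripper_width: 35.5
t 10.62 pos [537.4 177.2  36.9] yawx -165.48 z [ 0.002  0.    -1.   ] F [1.68 1.45 1.9 ] w 35.5 q [ 0.11  0.62  1.51  0.    1.01 -1.72]
-47.47104595364049 1.1107499902279954 1.9934793141108824 0.9821238354030503
```

```bash
cat >> h.py <<'E'
def dk():
    brief(); a=np.radians(14.5); ex=np.array([np.cos(a),np.sin(a)]); ey=np.array([-ex[1],ex[0]]);st=robot.state();q=st['eef_pos'][:2]-[583.6,188];F=st['wrist_force'][:2];print('dock x,y',q@ex,q@ey,'F',F@ex,F@ey)
E
python3 -m pendant '[-0.15,0,0,0,0,0, -0.3,0,0,0,0,0, -0.45,0,0,0,0,0, -0.5,0,0,0,0,0, -0.5,0,0,0,0,0]';python3 -c "
from h import *
dk(); snap('side','s7');snap('top','t7');crop('s7',195,150,70,60,11,'s7c');crop('t7',180,160,50,50,12,'t7c')"
```

```text
t: 11.25
eef_pos: [547.5, 179.9, 37.0]
orientation: [0.397, -3.114, 0.001]
wrist_force: [-7.3, -2.8, 8.5]
gripper_width: 35.7
t 11.25 pos [547.5 179.9  37. ] yawx -165.45 z [-0.002 -0.001 -1.   ] F [-7.28 -2.79  8.55] w 35.7 q [ 0.11  0.63  1.48 -0.    1.03 -1.71]
dock x,y -36.98578787439938 1.2073536559273852 F -7.747718518558562 -0.877005019143585
```

View pics/s7c.png

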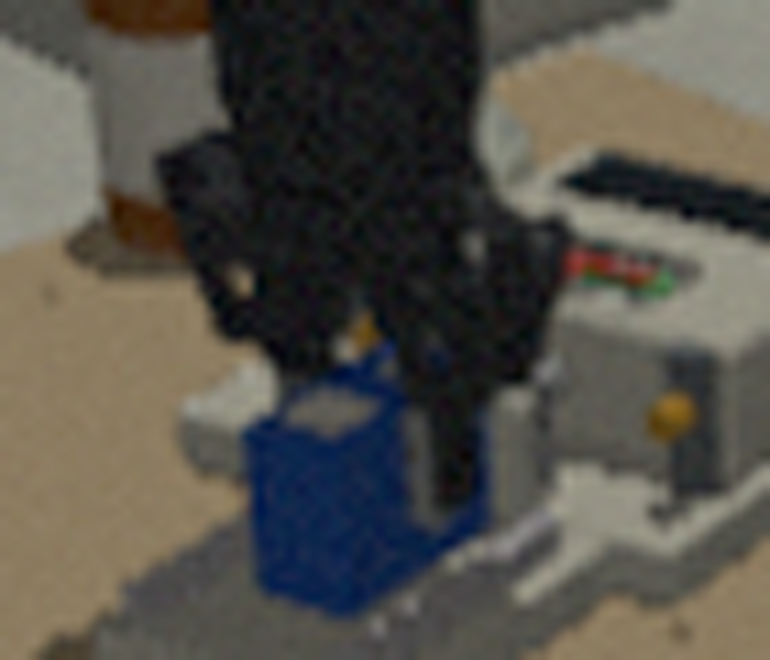

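View pics/t7c.png

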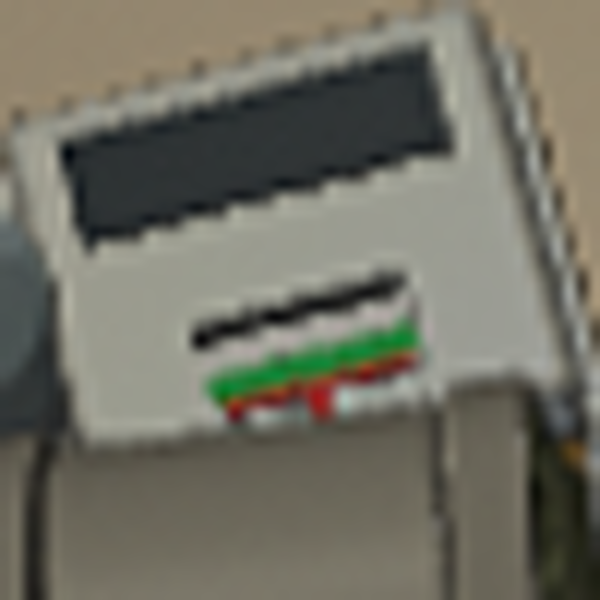

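The flange touches the plate and the pointer stands at the lower edge of the green. I'll measure the pointer against the scale numerically.

```bash
cat >> h.py <<'E'
def ptr(tag):
    d=load(tag); a=np.radians(14.5); ex=np.array([np.cos(a),np.sin(a)]); ey=np.array([-ex[1],ex[0]]); o=np.array([583.6,188])
    # sample profile along dock x at several y on housing top (z 69)
    for y in (-14,-10,10,14):
        xs=np.arange(50,90,.5); P=np.array([np.r_[o+x*ex+y*ey,69] for x in xs]); q=proj(d,P).astype(np.float32)
        v=cv2.remap(d['pixels'],q[:,0].reshape(1,-1),q[:,1].reshape(1,-1),cv2.INTER_LINEAR)[0].astype(float)
        r=np.clip(v[:,2]-np.maximum(v[:,1],v[:,0])-25,0,None); g=np.clip(v[:,1]-np.maximum(v[:,2],v[:,0])-15,0,None)
        c=lambda w:(w*xs).sum()/w.sum() if w.sum()>0 else np.nan
        k=np.clip(75-v.max(1),0,None)
        print(tag,y,'red c',round(c(r),1),'green c',round(c(g),1), 'green span',(xs[g>8][[0,-1]] if (g>8).any() else None),'black c',round(c(k),1))
E
python3 -c "
from h import *
ptr('top0');ptr('t4');ptr('t7')"
```

```text
top0 -14 red c 60.7 green c 71.4 green span [67.5 76. ] black c 86.0
top0 -10 red c 61.2 green c 71.1 green span [66.5 75.5] black c 84.9
top0 10 red c 60.7 green c 71.5 green span [67.5 76. ] black c 86.4
top0 14 red c 60.5 green c 71.0 green span [66.5 75.5] black c 86.2
t4 -14 red c 60.7 green c 71.5 green span [67.5 76. ] black c 86.1
t4 -10 red c 61.2 green c 71.1 green span [66.5 76. ] black c 85.3
t4 10 red c 60.7 green c 71.5 green span [67.5 76. ] black c 86.4
t4 14 red c 60.5 green c 71.0 green span [66.5 75.5] black c 86.2
t7 -14 red c 65.2 green c 71.9 green span [68.5 76. ] black c 86.0
t7 -10 red c 64.5 green c 71.8 green span [68.5 76. ] black c 85.3
t7 10 red c 65.1 green c 71.9 green span [68.5 76. ] black c 86.4
t7 14 red c 64.7 green c 71.9 green span [69.  75.5] black c 86.2
```

```bash
python3 -m pendant '[-0.05,0,-0.02,0,0,0, -0.15,0,-0.02,0,0,0, -0.25,0,-0.02,0,0,0, -0.3,0,-0.02,0,0,0, -0.3,0,-0.02,0,0,0]';python3 -c "
from h import *
dk(); snap('side','s8');snap('top','t8');crop('s8',195,150,70,60,11,'s8c');crop('t8',180,160,50,50,12,'t8c');ptr('t8')"
```

```text
t: 11.98
eef_pos: [553.7, 181.5, 37.1]
orientation: [0.397, -3.111, 0.001]
wrist_force: [-11.0, -3.9, 8.6]
gripper_width: 35.4
t 11.97 pos [553.7 181.5  37.1] yawx -165.45 z [-0.005 -0.001 -1.   ] F [-10.99  -3.92   8.61] w 35.4 q [ 0.11  0.64  1.46 -0.    1.05 -1.71]
dock x,y -30.57639034987129 1.2185304942875166 F -11.620832503807957 -1.0484339176188469
t8 -14 red c 71.5 green c 76.8 green span [76.5 77. ] black c 86.1
t8 -10 red c nan green c 67.5 green span [67.5 68. ] black c 82.2
t8 10 red c 71.5 green c 76.9 green span [76.5 77. ] black c 83.1
t8 14 red c 71.0 green c nan green span None black c 80.9
```

View pics/t8c.png

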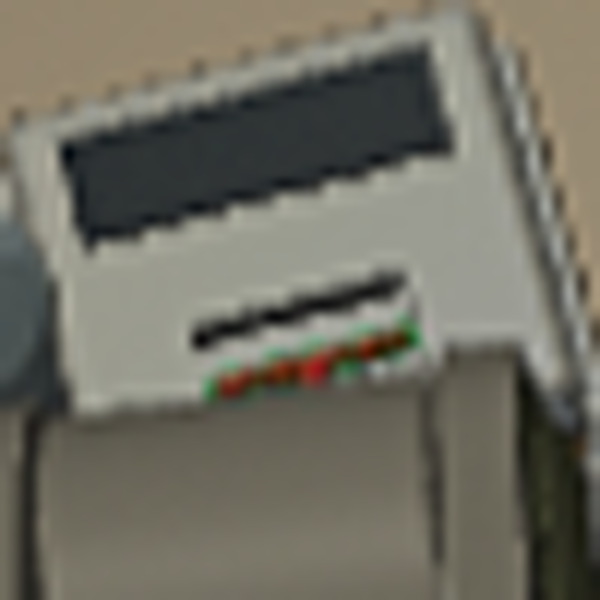

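View pics/s8c.png

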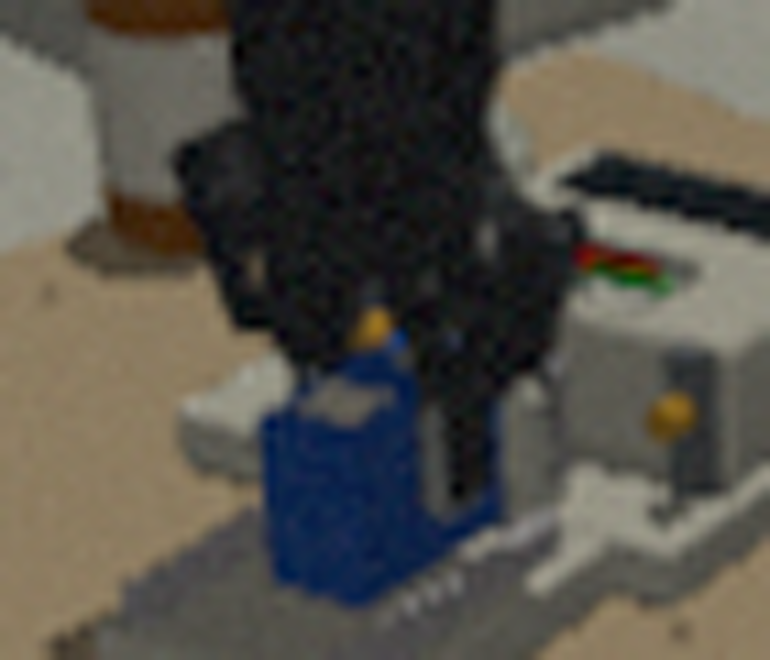

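The pointer bar lies in the middle of the green, with green visible above and below it; travel is about 10.7 mm. I'll hold still for 4 s and check again.

```bash
Z='[0,0,0,0,0,0, 0,0,0,0,0,0, 0,0,0,0,0,0, 0,0,0,0,0,0, 0,0,0,0,0,0, 0,0,0,0,0,0, 0,0,0,0,0,0, 0,0,0,0,0,0]'
python3 -m pendant '[0,0,0,0,0,0, 0,0,0,0,0,0, 0,0,0,0,0,0, 0,0,0,0,0,0, 0,0,0,0,0,0, 0,0,0,0,0,0, 0,0,0,0,0,0, 0,0,0,0,0,0]'; python3 -m pendant '[0,0,0,0,0,0, 0,0,0,0,0,0, 0,0,0,0,0,0, 0,0,0,0,0,0, 0,0,0,0,0,0, 0,0,0,0,0,0, 0,0,0,0,0,0, 0,0,0,0,0,0]'; python3 -c "
from h import *
dk(); snap('top','t9');ptr('t9')"
python3 -m pendant '[0,0,0,0,0,0, 0,0,0,0,0,0, 0,0,0,0,0,0, 0,0,0,0,0,0, 0,0,0,0,0,0, 0,0,0,0,0,0, 0,0,0,0,0,0, 0,0,0,0,0,0]'; python3 -m pendant '[0,0,0,0,0,0, 0,0,0,0,0,0, 0,0,0,0,0,0, 0,0,0,0,0,0, 0,0,0,0,0,0, 0,0,0,0,0,0, 0,0,0,0,0,0, 0,0,0,0,0,0]'
python3 -c "
from h import *
dk(); snap('top','t10');snap('side','s10');ptr('t10');crop('t10',180,160,50,50,12,'t10c');crop('s10',180,130,110,90,7,'s10c')"
```

```text
t: 13.08
eef_pos: [553.7, 181.5, 37.1]
orientation: [0.397, -3.111, 0.001]
wrist_force: [-10.8, -5.2, 8.1]
gripper_width: 35.6
t: 14.08
eef_pos: [553.7, 181.5, 37.1]
orientation: [0.397, -3.111, 0.001]
wrist_force: [-11.2, -4.2, 8.8]
gripper_width: 35.3
t 14.07 pos [553.7 181.5  37.1] yawx -165.45 z [-0.005 -0.001 -1.   ] F [-11.22  -4.23   8.82] w 35.3 q [ 0.11  0.64  1.46 -0.    1.05 -1.71]
dock x,y -30.578428939938192 1.2170838903741918 F -11.920857467548347 -1.2905867066613894
t9 -14 red c 71.5 green c 76.8 green span [76.5 77. ] black c 86.0
t9 -10 red c nan green c 67.4 green span [67.5 68. ] black c 82.0
t9 10 red c 71.5 green c 76.9 green span [76.5 77. ] black c 83.6
t9 14 red c 71.0 green c nan green span None black c 80.9
t: 15.12
eef_pos: [553.7, 181.5, 37.1]
orientation: [0.397, -3.111, 0.001]
wrist_force: [-9.0, -3.7, 7.3]
gripper_width: 35.5
t: 16.12
eef_pos: [553.7, 181.5, 37.1]
orientation: [0.397, -3.111, 0.001]
wrist_force: [-10.2, -4.1, 8.1]
gripper_width: 35.4
t 16.12 pos [553.7 181.5  37.1] yawx -165.45 z [-0.005 -0.001 -1.   ] F [-10.2   -4.07   8.13] w 35.4 q [ 0.11  0.64  1.46 -0.    1.05 -1.71]
dock x,y -30.566647693818073 1.2149099863385904 F -10.891444363305359 -1.3861686816506302
t10 -14 red c 71.5 green c 76.8 green span [76.5 77. ] black c 86.0
t10 -10 red c nan green c 67.4 green span [67.5 68. ] black c 82.2
t10 10 red c 71.5 green c 76.9 green span [76.5 77. ] black c 83.3
t10 14 red c 71.0 green c nan green span None black c 80.3
```

View pics/t10c.png

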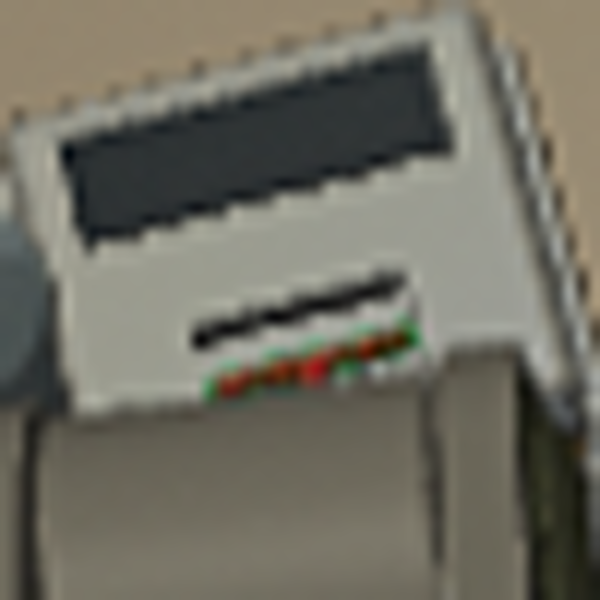

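View pics/s10c.png

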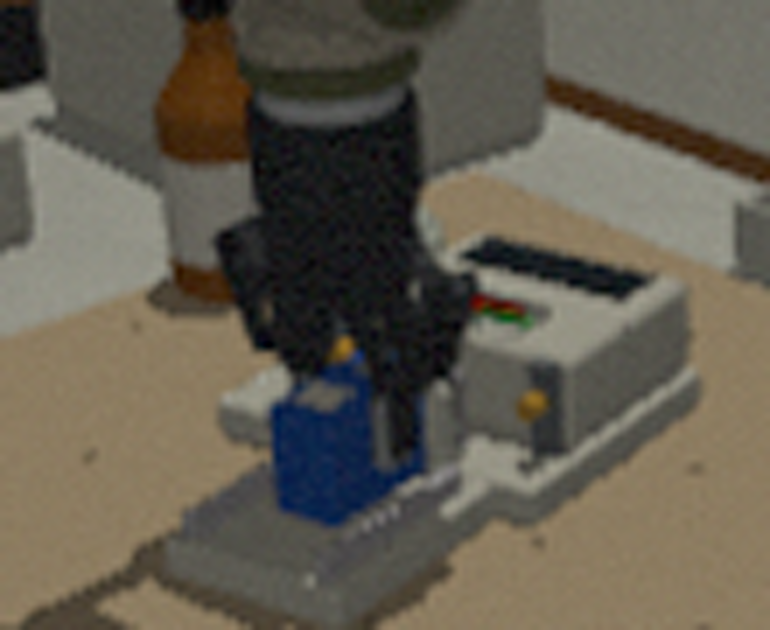

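View pics/s10.png

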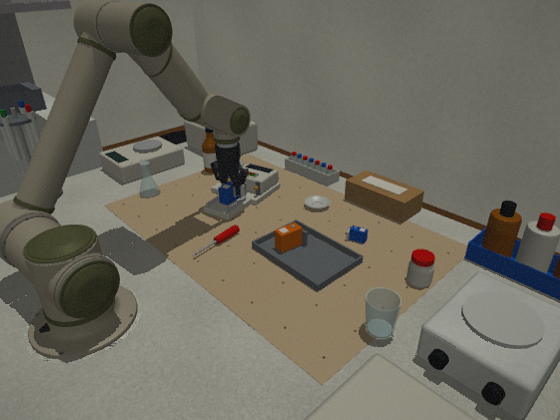

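The cartridge stands between the rails, held, with the pointer steady mid-green. The spent cartridge (287,236) and the bystanders are untouched. I'll hand it in.

```bash
python3 -c "
from h import *
print(robot.hand_in()); dk()"
```

```text
the job is handed in; nothing more can be done
None
the job is handed in; nothing more can be done
```

The new blue cartridge is on the dock ledge between the rails. Its flange is pressed against the seal plate, and the gripper was still holding and pushing at hand-in, at about 16 s of the 45 s allowed.

**Pointer:** it stood mid-green in the last top view, at about 10.7 mm of travel, well short of the end zone. It read the same at the start, middle and end of a hold of just over 4 s, and the TCP stayed put to within 0.1 mm.

**Force:** the push at the wrist read about 11–12 N, against about 6.4 N for the spring at that travel. I put the difference down to ledge friction, because the arm also pressed the cartridge down with roughly 11 N.

**Centring:** the two cameras disagreed by about 3 mm on how well the cartridge is centred between the rails. I settled it by contact instead: it came down at ledge height, not rail height, and the sideways force stayed near 1 N. I did not probe for exact centring.

**Surroundings:** in the last side view the orange spent cartridge, the small look-alike and the other bench items appear where they started.

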